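# Clamp a tube in the pedal press and stamp it

## Robot

A 6-joint arm with a two-finger parallel gripper is mounted at the origin on the work surface. World frame = base frame: x ahead of the robot, y to its left, z up, the work surface at z = 0. Lengths are in m, angles in rad, forces in N, time in s.
With the tool pointing down it reaches from about 0.3 to 0.825 m from the base axis. Payload 5.4 kg.
Tool frame: the origin (TCP) lies at the very end of the fingers, on their centre line; the grasp point (between the pads) lies 19 mm behind it; z points along the fingers, y is the line along which they close (so a half turn about z gives the same grasp; the last joint's range is limited). The gripper opens to 92 mm and grips with 3 to 60 N. Pads are 20 mm wide; open, the fingers measure 128 mm over their backs; the gripper's body (75 mm by 189 mm) begins 69 mm behind the grasp point.
Start: joints at [-1.32, 0.158, 1.597, -0, 1.386, -0.21], TCP at [0.256, -0.515, 0.183] pointing down, gripper open.
Joint ranges: [-2.91, 2.91], [-0.94, 2.29], [0.18, 2.7], [-1.29, 4.43], [0.17, 2.64], [-3, 3]. Speed limits (rad/s): [2.57, 2.57, 3.14, 3.14, 3.14, 3.14].

## Interface

Orientations are given as a rotation vector (axis times angle).
In Python, from workcell import bot gives the robot as it stands. Calls block until the motion is done:
- bot.goto(position, orientation): joint-space move of the TCP to a pose.
- bot.line_to(position, rot=None, max_speed=0.15): straight line of the TCP; rot=None keeps the orientation; max_speed is the mean speed in m/s.
- bot.set_joints(angles): joint-space move.
- bot.set_gripper(opening, newtons=None): opening from 0.0 (shut) to 1.0 (fully open); newtons is the grip in N (None keeps the last); returns when the fingers have stopped.
- bot.hold(seconds).
- bot.inverse_kinematics(position, orientation): joint angles nearest the present ones, or None.
- bot.read_camera(name): name is "scene" or "top" or "wrist"; returns a dict with "pixels" (420x560x3 uint8, blue, green, red), "fx", "fy", "cx", "cy" (pixels), "R" (3x3) and "t" (3): a world point X has camera coordinates R X + t. Camera axes: x right, y down, z forward; pixel columns grow to the right and rows downward; lengths in m; the calibration is good to about 2 mm. The wrist camera is an equidistant fisheye: a pixel r from the principal point sees the ray r / f radians off the axis. A picture is of the moment at which its call begins. There is no depth.
A pose or a line that the arm cannot do raises bot.MotionError and nothing moves.
- bot.job_done(): hands the job in; it is judged then, once.
Readings, each from a call of its own:
- bot.current_clock(): time.
- bot.current_joints(): joint angles.
- bot.current_joint_vel(): joint speeds.
- bot.current_effort(): joint torques, N m.
- bot.current_ee_pos(): TCP position.
- bot.current_tool_rot(): TCP orientation.
- bot.current_contact_force(): force on the tool from outside, world axes, zero at the start.
- bot.current_ft_torque(): the same for the moment, N m.
- bot.current_opening(): opening from 0.0 (shut) to 1.0 (fully open).
- bot.current_grip_force(): force on a finger pad.
Only numpy, scipy, OpenCV 4.12 (cv2) and the standard library are available. Lean on these libraries where they do the work, as an engineer would, in place of code of your own. Each camera call takes 0.05 s, during which the arm holds its last target. There are 200 camera calls.

## Task

Lay the white square tube flat on the bed of the blue press, between fence and jaw, with its end pushed under the press head fully home against the end stop, and let go of it. Then slide the orange-handled jaw shut until it presses the tube firmly against the fence; only after that press the yellow pedal right down to its stop, keep it down for a second, and let it come back up. Leave the tube clamped in place and do not shift or tip the grey offcut, the jar, the red bottle, the can or the mug.

Things in the scene. Friction and masses are not known exactly. Their poses are not given: they have to be found in the camera images.
- press: Blue bench press, fixed. Origin: centre of the underside; x points to its back, y to its left, the side where the jaw opens. Bed 240 (x) x 220 (y) mm, top at height 30. On the right a low steel fence, 12 mm high above the bed, inner face at y = -67, from x = -110 to 70. Behind the end stop a column: x 90 to 120, y -80 to -10, up to 200 high.
- seat (a point): Point on the press bed where the centre of the tube's underside lies when the tube is home and clamped: press x = -10, y = -45, height 30 mm; the tube lies along the press's x. Axes as the press.
- end_stop (a point): Foot of the face of the press's steel end stop (face looks to the front, -x), at press x = 75, y = -45, height 30 mm; the stop is 60 mm wide and 34 mm high above the bed.
- head_front (a point): Lower front edge, middle, of the overhanging press head, at press x = 30, y = -45, height 130 mm. The head is 60 mm wide (y), 90 mm deep (x, to the back) and 60 mm high. Under it, 20 mm behind this point, hangs a round ram foot 34 mm across, its underside at height 104 mm with the pedal up, and down on the tube's top (74 mm) with the pedal down.
- tube: White plastic square tube, loose, 170 mm long (x), 44 x 44 mm across (y, z), 0.1 to 0.2 kg; lies on the green mat. Origin: centre of the underside.
- jaw: Sliding steel jaw of the press, 90 mm long (x) and 23 mm high above the bed, on a slide that shifts it along the press's y; it stays where it is left and takes about 2 N to slide. Origin: foot of the jaw face that meets the tube, mid-length, at press x = -40 mm, z = 30 mm; same axes as the press. Starts at press y = +15 to +45 mm; -23 mm when shut on the tube against the fence.
- jaw_handle (a point): Middle of the top of the jaw's orange handle: an upright paddle 40 (press x) x 14 (press y) mm, standing 63 mm above the bed, its middle 55 mm behind the jaw face (to +y), 93 mm above the press's underside.
- pedal_base: Dark steel base of the pedal unit, fixed, 210 (x) x 110 (y) x 12 mm; origin: centre of the underside. The yellow pedal plate (84 mm wide, 180 mm long) is hinged at x = +80 mm, height 30 mm, about the y axis, and rises towards -x; yellow cheeks up to 56 mm high stand beside the hinge.
- pedal (a joint): Pedal hinge angle (rad): 0 up, at rest; 0.26 fully down at its stop. A spring returns it. The stop takes roughly 13 to 15 N at the pad.
- pedal_pad (a point): Point on the top of the pedal's black rubber pad, on its middle line, 140 mm from the hinge along the plate, where to press; the pad reaches 30 mm either way along the plate and 38 mm to each side. It is about 79 mm above the table with the pedal up, and about 43 mm with it down.
- mat: Green sheet lying flat on the table (under 1 mm thick), 320 x 270 mm, on and around which tube, offcut, jar and red bottle stand; origin centre of the underside.
- offcut: Grey plastic square tube offcut, loose, 110 x 40 x 40 mm, beside the white tube; origin centre of the underside; leave alone.
- jar: Amber jar, 52 mm across, 85 mm high, near the tube; origin under its centre; leave alone.
- spray: Slim tall red bottle with a white cap, 44 mm across, 170 mm high, standing on the mat off the tube's +x end; origin under its centre; leave alone.
- can: Yellow can, 66 mm across, 110 mm high, origin under its centre; leave alone.
- mug: Blue mug, 80 mm across, 90 mm high, origin under its centre; leave alone.
Not all that is in view belongs to the job. Leave any green look-alike of the pedal_base alone.

How it is judged:
By the outcome, as a careful person would: the job done as asked, in the order asked, and still so for the second after the job is handed in, with the robot touching nothing.
It also fails if it takes over 72 s, if anything falls off the work surface, if the arm or the gripper's body presses on something with over 40 N, if the wrist force passes 120 N, or if a joint passes its speed limit or range.

## Working session

There is one attempt and no reset: what is moved stays moved. The work goes in short steps, each a Python script; the robot and the scene stay as the last script left them, time stands still between calls to the robot, and variables do not carry over. Pictures are saved under pics/ and viewed, at most 11 in all, crops included, and the job is handed in when it is done.

```bash
mkdir -p pics; ls; python3 - <<'E'
from workcell import bot
import cv2, pickle
d={}
for n in("scene","top"):
    c=bot.read_camera(n); d[n]=c; cv2.imwrite(f"pics/{n}0.png",c["pixels"])
    print(n,c["fx"],c["cx"],c["cy"],c["R"],c["t"])
pickle.dump(d,open("c0.pkl","wb"))
print(bot.current_tool_rot(),bot.current_clock())
E
```

```text
pics
scene 381.9347182900015 275.4571699360317 205.5100097281052 [[-0.73621655  0.67669728  0.00812272]
 [ 0.51667074  0.56978572 -0.63905835]
 [-0.43707726 -0.46628856 -0.76911536]] [ 0.33667512 -0.17715745  1.39823539]
top 545.4184842247588 284.27764416678866 206.72431533742449 [[ 0.02601985 -0.99966086 -0.00106066]
 [-0.99633668 -0.02584683 -0.08151792]
 [ 0.08146286  0.00317785 -0.99667131]] [-0.01827128  0.48428423  1.46561542]
[-3.05701061e+00 -7.17002261e-01  3.48442399e-05] 0.1
```

View pics/top0.png

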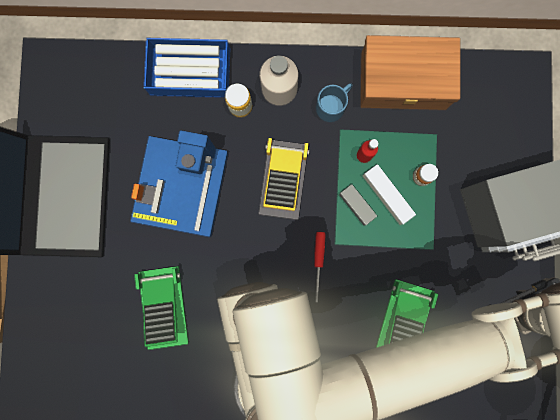

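View pics/scene0.png

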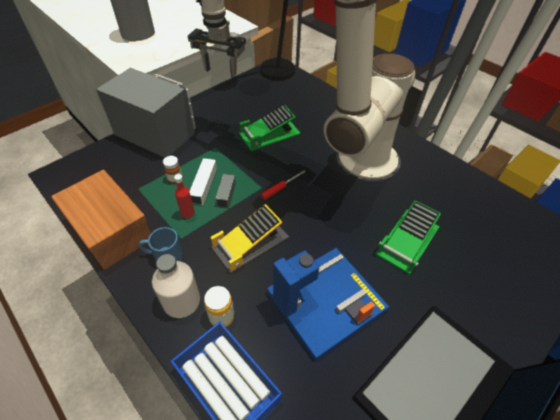

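Candidates for the tube are the white square bar on the mat (388,193) and the white bars in the blue tray (187,62). The description says it lies on the green mat beside the grey offcut, so it is the one at (388,193). For the pedal there is a yellow one (285,178) and two green ones (161,308) and (408,315). The green ones are look-alikes, so I take the yellow. The press is the blue unit at (180,185), with its orange handle at (137,193). I'll measure these and confirm them in a crop.

```bash
cat >h.py <<'E'
import numpy as np, cv2
def ray(c,u,v):
    d=c["R"].T@np.array([(u-c["cx"])/c["fx"],(v-c["cy"])/c["fy"],1.]); return -c["R"].T@c["t"],d
def onz(c,uv,z):
    C,d=ray(c,*uv); return (C+d*(z-C[2])/d[2])
def proj(c,X):
    p=c["R"]@np.asarray(X,float)+c["t"]; return np.array([c["fx"]*p[0]/p[2]+c["cx"],c["fy"]*p[1]/p[2]+c["cy"]])
def mask(c,lo,hi,box):
    h=cv2.cvtColor(c["pixels"],cv2.COLOR_BGR2HSV); m=cv2.inRange(h,np.array(lo),np.array(hi))
    z=np.zeros_like(m); x0,y0,x1,y1=box; z[y0:y1,x0:x1]=m[y0:y1,x0:x1]; return z
def biggest(m):
    cs=cv2.findContours(m,cv2.RETR_EXTERNAL,cv2.CHAIN_APPROX_NONE)[0]; return max(cs,key=cv2.contourArea)
def rect(c,m,z):
    "min-area rectangle, in the plane z, of the biggest blob"
    P=np.array([onz(c,p[0],z)[:2] for p in biggest(m)],np.float32)
    return cv2.minAreaRect(P*1000)
E
python3 - <<'E'
import pickle; from h import *
d=pickle.load(open("c0.pkl","rb")); t=d["top"]
im=t["pixels"]
def show(n,m,z):
    r=rect(t,m,z); print(n,np.round(r[0],1),np.round(r[1],1),round(r[2],1)); 
    return np.array([[*p,z*1000] for p in cv2.boxPoints(r)])/1000
big=cv2.resize(im[120:250,125:445],None,fx=2.5,fy=2.5,interpolation=cv2.INTER_CUBIC)
def draw(P,col):
    q=np.array([(proj(t,p)-[125,120]+.5)*2.5 for p in P]); cv2.polylines(big,[q.astype(int)],True,col,1)
draw(show("tube",mask(t,(0,0,170),(180,60,255),(350,155,425,228)),.044),(0,0,255))
draw(show("fence",mask(t,(0,0,130),(180,70,255),(193,160,216,235)),.042),(0,0,255))
draw(show("jaw",mask(t,(0,0,130),(180,70,255),(148,170,168,215)),.053),(0,0,255))
draw(show("bed",mask(t,(95,80,40),(125,255,255),(125,160,235,240)),.03),(0,255,255))
draw(show("ped",mask(t,(20,120,80),(35,255,255),(255,130,315,225)),.03),(255,0,255))
draw(show("handle",mask(t,(3,130,100),(16,255,255),(125,175,160,210)),.093),(255,255,0))
draw(show("offcut",mask(t,(0,0,70),(180,60,165),(338,180,380,228)),.04),(255,255,0))
s=d["scene"]["pixels"][130:370,130:400]
s=cv2.resize(s,None,fx=1.14,fy=1.14)
out=np.zeros((600,800,3),np.uint8); out[:325]=big; out[326:326+s.shape[0],:s.shape[1]]=s
z=cv2.resize(im[130:230,250:320],None,fx=2.7,fy=2.7,interpolation=cv2.INTER_CUBIC); out[326:326+z.shape[0],400:400+z.shape[1]]=z
cv2.imwrite("pics/crop1.png",out)
E
```

```text
tube [ 524.7 -288.1] [169.5  44.6] 38.1
fence [502.3 214.1] [ 12.8 179.5] 80.7
jaw [502.2 336.5] [15.6 91.2] 80.7
bed [519.9 284. ] [226.3 213.5] 80.8
ped [559.8   1.1] [ 86.3 162.8] 83.6
handle [506. 383.] [43.7 22.1] 9.8
offcut [ 539.9 -243.9] [57.5  7.6] 37.7
```

View pics/crop1.png

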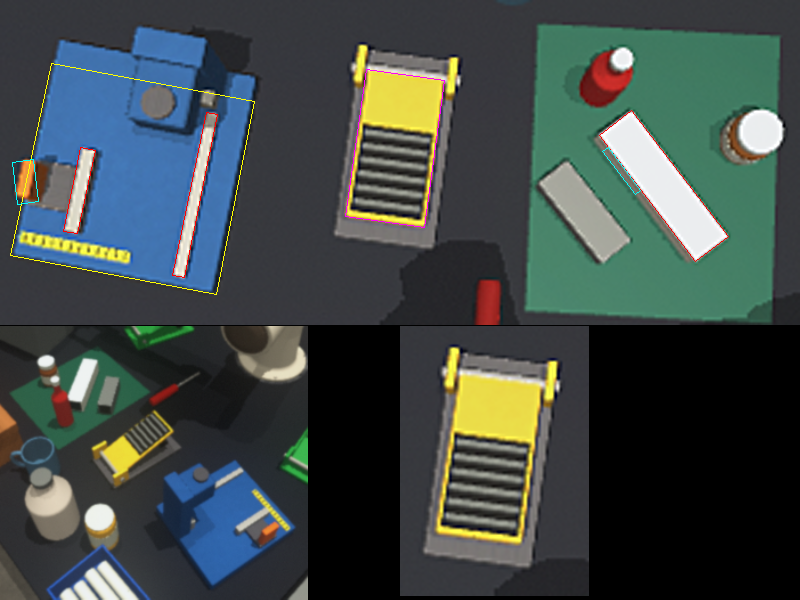

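The crop confirms the choice. The red box on the mat bar measures 169.5 x 44.6 mm (tube 170 x 44). The fence measures 179.5 x 12.8, and the jaw's measured place and length match the given ones. The yellow pedal's hinge is at the top (about (287,149) in the original image), so its pad is at the near end. Next I grasp the tube on its near half, away from the red bottle.

```bash
cat >>h.py <<'E'
from workcell import bot
YAW=np.radians(-9.3); O=np.array([.5338,.2829])
EX=np.array([np.cos(YAW),np.sin(YAW)]); EY=np.array([-EX[1],EX[0]])
def P(x,y,z): return np.r_[O+EX*x/1000+EY*y/1000,z/1000]   # press mm -> world m
def inpress(w): d=np.asarray(w)[:2]-O; return np.r_[d@EX,d@EY,w[2]]*1000
def down(deg): a=np.radians(deg)/2; return np.pi*np.array([np.cos(a),np.sin(a),0])
def stat(s=""): print(s,"t",round(bot.current_clock(),2),"tcp",np.round(bot.current_ee_pos(),4),"press",np.round(inpress(bot.current_ee_pos()),1),"F",np.round(bot.current_contact_force(),1),"open",round(bot.current_opening()*92,1))
def push(dirn,limit,maxd,step=.002,speed=.04):
    "straight steps along dirn until the opposing force passes limit; returns distance commanded"
    dirn=np.asarray(dirn,float); p0=np.array(bot.current_ee_pos()); s=0
    while s<maxd:
        s+=step; bot.line_to(p0+dirn*s,max_speed=speed)
        if -np.dot(bot.current_contact_force(),dirn)>limit: break
    return s
E
python3 - <<'E'
from h import *
g=np.array([.4893,-.3159])
for n,p,a in(("g",np.r_[g,.018],38.1),("in",P(-125,-40,60),-9.3),("home",P(-55,-40,47),-9.3),("jaw",P(-40,140,68),-9.3)):
    q=bot.inverse_kinematics(p,down(a)); print(n,None if q is None else np.round(q,2))
bot.set_gripper(.67,25)
bot.goto(np.r_[g,.12],down(38.1)); stat()
bot.line_to(np.r_[g,.019],max_speed=.12); stat()
bot.set_gripper(0,25); stat("grip"); print(bot.current_grip_force())
bot.line_to(np.r_[g,.17],max_speed=.15); stat("lift"); print(bot.current_grip_force())
c=bot.read_camera("top"); cv2.imwrite("pics/lift.png",c["pixels"])
E
```

```text
g [-0.78  0.36  1.71 -0.    1.08  0.13]
in [ 0.33  0.05  1.97 -0.    1.12  2.06]
home [ 0.26  0.21  1.83 -0.    1.11  2.  ]
jaw [ 0.51  0.5   1.4  -0.    1.24  2.24]
 t 1.9 tcp [ 0.4889 -0.3171  0.1204] press [  52.7 -599.3  120.4] F [ 0.5 -0.2  0.8] open 61.8
 t 2.89 tcp [ 0.4899 -0.3166  0.02  ] press [  53.6 -598.7   20. ] F [ 0.3  0.6 -0.1] open 61.8
grip t 3.86 tcp [ 0.4893 -0.3159  0.019 ] press [  52.9 -598.1   19. ] F [-0.6  0.8  0.6] open 0.5
0.0
lift t 5.02 tcp [ 0.4887 -0.3153  0.1687] press [  52.2 -597.7  168.7] F [ 0.6  0.6 -0.2] open 0.4
0.0
```

View pics/lift.png

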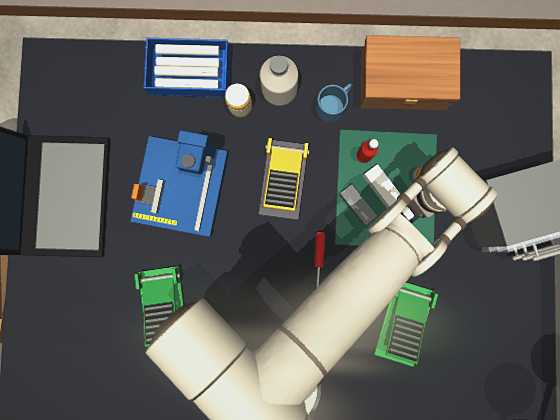

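The gripper shut fully, so the grasp missed. The tube still shows at about (375,180), partly hidden by the arm. I'll look with the wrist camera before doing anything else.

```bash
python3 - <<'E'
from h import *
import pickle
t=pickle.load(open("c0.pkl","rb"))["top"]
print("g px",proj(t,[.4893,-.3159,.044]),"center",proj(t,[.5247,-.2881,.044]), "det",np.linalg.det(t["R"]))
c=bot.read_camera("wrist"); cv2.imwrite("pics/w1.png",c["pixels"]); pickle.dump(c,open("w1.pkl","wb"))
print(c["fx"],c["cx"],c["cy"],np.round(c["R"],3),-c["R"].T@c["t"])
E
```

```text
g px [400.11378146 207.23026363] center [389.86542896 193.81769961] det 0.9999999999999996
325.19226210127806 277.9027527432282 206.4574651879893 [[ 0.617 -0.787 -0.003]
 [-0.756 -0.593  0.279]
 [-0.221 -0.169 -0.96 ]] [ 0.55183542 -0.26705955  0.37061979]
```

View pics/w1.png

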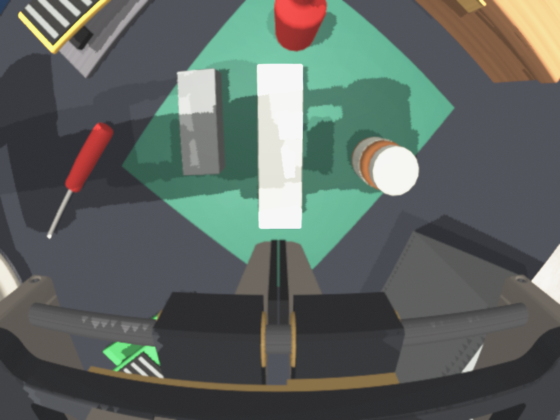

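```bash
cat >>h.py <<'E'
def fish(c,uv,z):
    "fisheye pixel -> world point on plane z"
    d=np.array([uv[0]-c["cx"],uv[1]-c["cy"]]); r=np.hypot(*d); a=r/c["fx"]
    v=c["R"].T@np.r_[d/max(r,1e-9)*np.sin(a),np.cos(a)]; C=-c["R"].T@c["t"]
    return C+v*(z-C[2])/v[2]
def wristtube(c):
    m=mask(c,(0,0,165),(180,50,255),(225,50,335,245)); k=biggest(m)
    W=np.array([fish(c,p[0],.044)[:2] for p in k],np.float32)*1000
    return cv2.minAreaRect(W)
E
python3 - <<'E'
from h import *
import pickle
c=pickle.load(open("w1.pkl","rb"))
print(wristtube(c)); print("tcp px?",[np.round(fish(c,p,.044),4) for p in((258,228),(302,228),(280,65))])
b=bot.read_camera("top")
# visible top end of tube in top view now vs. before
t=pickle.load(open("c0.pkl","rb"))["top"]
for q in(t,b):
    m=mask(q,(0,0,180),(180,50,255),(355,158,420,226)); k=biggest(m)[:,0]; p=k[k[:,1].argmin()]; l=k[k[:,0].argmin()]; print(p,l)
E
```

```text
((525.7705688476562, -288.30255126953125), (170.21759033203125, 45.731868743896484), 38.12532043457031)
tcp px? [array([ 0.4446, -0.3227,  0.044 ]), array([ 0.4736, -0.3597,  0.044 ]), array([ 0.592 , -0.2369,  0.044 ])]
[376 165] [365 173]
[400 201] [375 225]
```

```bash
python3 - <<'E'
from h import *
import pickle
c=pickle.load(open("w1.pkl","rb"))
for z in(.168,.16,.12,.1): print(z,np.round(fish(c,(278,241),z),4))
X=np.array(bot.current_ee_pos()); 
for dz in(0,.019,.05,.1):
    p=c["R"]@(X+[0,0,dz])+c["t"]; r=np.hypot(p[0],p[1]); a=np.arctan2(r,p[2]); print("tcp+%.3f px"%dz,c["cx"]+c["fx"]*a*p[0]/r,c["cy"]+c["fx"]*a*p[1]/r)
print(X,bot.current_tool_rot(),bot.current_joints())
E
```

```text
0.168 [ 0.4862 -0.3178  0.168 ]
0.16 [ 0.4836 -0.3198  0.16  ]
0.12 [ 0.4706 -0.3298  0.12  ]
0.1 [ 0.4641 -0.3348  0.1   ]
tcp+0.000 px 277.62445726293436 236.59675171384282
tcp+0.019 px 277.5015065520857 247.95162434592322
tcp+0.050 px 277.2472953452758 271.4173253409472
tcp+0.100 px 276.6108243777046 330.0998794033569
[ 0.48878203 -0.31540376  0.16878861] [-2.96770718e+00 -1.02473744e+00  1.48893241e-03] [-7.80663638e-01  1.88153672e-01  1.59193089e+00  9.60510913e-06
  1.36367379e+00  1.25174605e-01]
```

The pose agrees between the top view and the wrist view to within 1 mm, and the tube hasn't moved. I'll retry, checking openness and force at each stage and taking a picture at the bottom.

```bash
python3 - <<'E'
from h import *
g=np.array([.4893,-.3159])
bot.set_gripper(.67,25); stat("opened")
bot.line_to(np.r_[g,.018],max_speed=.15); stat("down")
a=bot.read_camera("wrist")["pixels"]
bot.set_gripper(.3,25); stat("close"); print(bot.current_grip_force())
b=bot.read_camera("wrist")["pixels"]
cv2.imwrite("pics/w2.png",cv2.resize(np.hstack([a,b]),(800,300)))
E
```

```text
opened t 6.16 tcp [ 0.4893 -0.3159  0.17  ] press [  52.8 -598.1  170. ] F [ 0.7 -0.4  0.5] open 61.5
down t 7.33 tcp [ 0.49   -0.3166  0.0191] press [  53.7 -598.7   19.1] F [ 0.3 -0.7 -0.5] open 61.4
close t 8.03 tcp [ 0.4893 -0.3159  0.018 ] press [  52.8 -598.1   18. ] F [-0.3  0.4  0.3] open 27.6
0.0
```

View pics/w2.png

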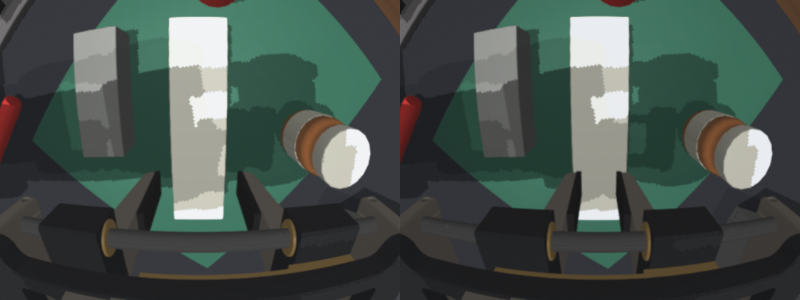

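The fingers appear to be above the tube: at 27.6 mm opening they overlap the 44 mm tube with no force. The reported TCP may therefore be off in height. I'll check it against the fixed scene camera.

```bash
python3 - <<'E'
from h import *
c=bot.read_camera("scene"); im=c["pixels"].copy(); X=np.array(bot.current_ee_pos())
p=proj(c,X); print(p,X,bot.current_joints())
x0,y0=int(p[0])-80,int(p[1])-90
o=cv2.resize(im[max(y0,0):y0+150,x0:x0+190],None,fx=4,fy=4,interpolation=cv2.INTER_CUBIC)
for dz,col in((0,(0,0,255)),(.04,(255,0,255)),(.1,(255,255,0))):
    q=(proj(c,X+[0,0,dz])-[x0,max(y0,0)]+.5)*4; cv2.drawMarker(o,tuple(q.astype(int).tolist()),col,0,14,1)
print(o.shape); cv2.imwrite("pics/s2.png",o)
E
```

```text
[206.7303016  171.94708307] [ 0.48927877 -0.31586897  0.01794788] [-7.80619520e-01  3.58299432e-01  1.70544484e+00 -8.81322058e-06
  1.07793292e+00  1.25180893e-01]
(600, 760, 3)
```

View pics/s2.png

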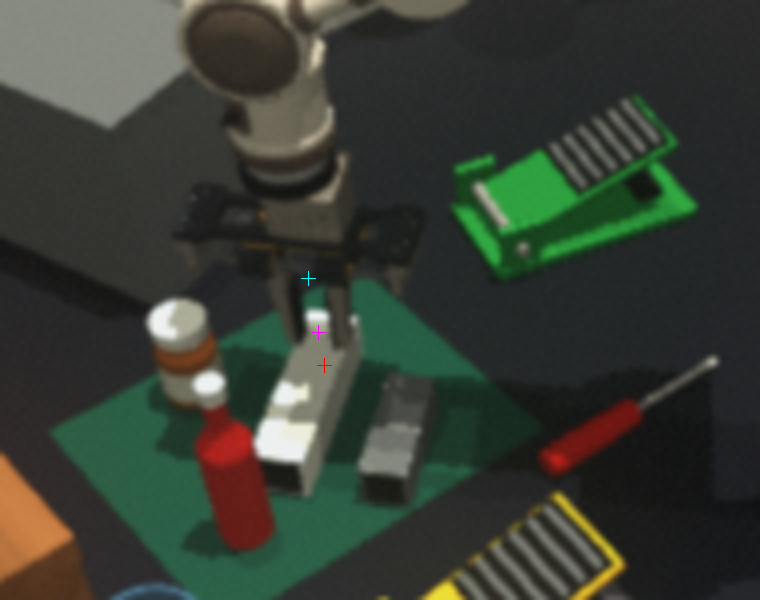

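The scene view shows the fingertips (crop (297,340) and (345,345)) about 25–30 mm above the reported TCP (red cross), at the tube's top. I'll probe the bare mat beyond the tube's near end to measure this offset.

```bash
python3 - <<'E'
from h import *
g=np.array([.4893,-.3159]); u=np.array([np.cos(np.radians(38.1)),np.sin(np.radians(38.1))]); b=g-.08*u
bot.line_to(np.r_[g,.07]); bot.set_gripper(.67,25)
bot.line_to(np.r_[b,.07]); bot.line_to(np.r_[b,.012]); stat("pre")
s=push([0,0,-1],4,.055,step=.003,speed=.05); stat("touch"); print(s,bot.current_joints())
bot.line_to(np.r_[b,.03]); stat("up")
E
```

```text
pre t 10.51 tcp [ 0.4269 -0.3651  0.0122] press [  -0.8 -656.7   12.2] F [ 0.  -0.4  1.1] open 61.6
touch t 14.26 tcp [ 0.4273 -0.3655 -0.0311] press [-4.000e-01 -6.571e+02 -3.110e+01] F [-3.2  3.  12.4] open 61.5
0.045000000000000005 [-9.22510184e-01  3.92058785e-01  1.77752840e+00 -1.79255973e-04
  9.71578955e-01 -1.68129833e-02]
up t 14.82 tcp [ 0.4261 -0.3649  0.0294] press [  -1.6 -656.7   29.4] F [-0.9 -0.  -0.8] open 61.4
```

The fingertips end 31 mm short of the reported TCP, so I'll add that offset. Now I grasp again and carry the tube back clear of the bottle, then over to the front of the press.

```bash
echo '
OFF=.031
def T(p): p=np.array(p,float); p[2]-=OFF; return p   # true fingertip position -> commanded TCP' >>h.py
python3 - <<'E'
from h import *
import sys
g=np.array([.4893,-.3159]); u=np.array([np.cos(np.radians(38.1)),np.sin(np.radians(38.1))]); b=g-.08*u
bot.line_to(T(np.r_[b,.08])); bot.line_to(T(np.r_[g,.08])); bot.line_to(T(np.r_[g,.019]),max_speed=.1)
bot.set_gripper(0,25); stat("grip"); print(bot.current_grip_force())
if bot.current_opening()*92<38: sys.exit("missed")
bot.line_to(T(np.r_[g,.1])); bot.line_to(T(np.r_[b,.15])); stat("lift")
if bot.current_opening()*92<38: sys.exit("lost")
bot.goto(T([.42,-.05,.15]),down(-9.3)); bot.goto(T(P(-130,-40,130)),down(-9.3)); stat("front"); print(bot.current_grip_force())
bot.line_to(T(P(-130,-40,85))); stat()
a=bot.read_camera("top")["pixels"]; w=bot.read_camera("wrist")["pixels"]
cv2.imwrite("pics/f1.png",np.hstack([cv2.resize(a[100:260,90:290],(400,320)),cv2.resize(w,(400,300))[:300]] if 0 else [cv2.resize(a[100:250,90:290],(400,300)),cv2.resize(w,(400,300))]))
E
```

```text
grip t 16.94 tcp [ 0.4898 -0.3163 -0.0112] press [  53.4 -598.5  -11.2] F [-0.2  0.7  2.2] open 43.5
25.00082552433014
lift t 18.41 tcp [ 0.4263 -0.3646  0.1182] press [  -1.5 -656.3  118.2] F [-0.4 -0.2 -2.5] open 44.1
front t 20.82 tcp [0.3998 0.2635 0.0991] press [-129.1  -40.8   99.1] F [ 0.3  0.1 -2.6] open 44.9
24.252224578522146
 t 21.27 tcp [0.3994 0.2638 0.0541] press [-129.5  -40.6   54.1] F [ 1.2  0.2 -1. ] open 44.8
```

View pics/f1.png

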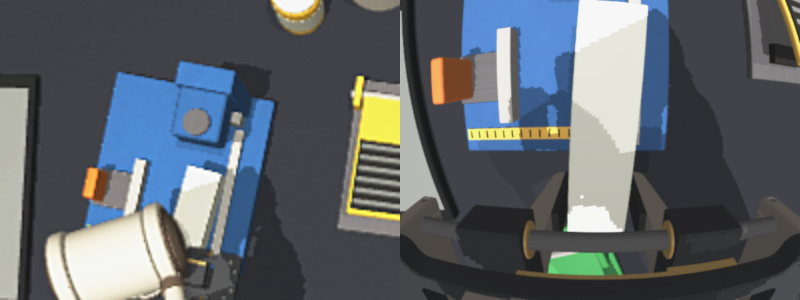

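The tube is in the grip in front of the press. In the wrist view it leans slightly towards the fence (left edge (578,0) to (567,232) in the right half). I'll measure that yaw against the jaw edge and correct it.

```bash
cat >>h.py <<'E'
def edges(c,box,z):
    "yaw (deg, press frame) and press-y of left/right edges of a white bar in the wrist view"
    m=mask(c,(0,0,120),(180,60,255),box); m=cv2.morphologyEx(m,cv2.MORPH_OPEN,np.ones((5,5)))
    k=np.zeros_like(m); cv2.drawContours(k,[biggest(m)],-1,255,-1); out=[]
    for f in(np.min,np.max):
        W=np.array([inpress(fish(c,(f(np.nonzero(k[r])[0])+(.5 if f is np.max else -.5),r),z))[:2] for r in range(box[1],box[3]) if k[r].any()])
        s=np.polyfit(W[:,0],W[:,1],1); 
        s=np.polyfit(*W[abs(np.polyval(s,W[:,0])-W[:,1])<4].T,1); out.append((round(np.degrees(np.arctan(s[0])),2),np.round(np.polyval(s,[W[:,0].min(),W[:,0].max()]),1),np.round([W[:,0].min(),W[:,0].max()],0)))
    return out
E
python3 - <<'E'
from h import *
c=bot.read_camera("wrist")
print("tube",edges(c,(215,20,360,220),.110)); print("jaw",edges(c,(135,45,164,168),.053))
E
```

```text
tube [(np.float64(-4.19), array([-19.6, -26.4]), array([-98.,  -5.])), (np.float64(-3.57), array([-64.9, -70.8]), array([-98.,  -4.]))]
jaw [(np.float64(-0.3), array([55.1, 54.7]), array([-81.,   3.])), (np.float64(-0.55), array([40.2, 39.5]), array([-81.,   1.]))]
```

```bash
python3 - <<'E'
from h import *
bot.line_to(T(P(-130,-39,80)),rot=down(-5.7)); stat("rot")
c=bot.read_camera("wrist"); print("tube",edges(c,(215,20,360,220),.105))
bot.line_to(T(P(-130,-39,52)),max_speed=.08); stat("near")
push([0,0,-1],1.0,.008,step=.001,speed=.03); stat("bed")
bot.line_to(np.array(bot.current_ee_pos())+np.r_[EX*.062,.0005],max_speed=.1); stat("slid")
f0=-np.dot(bot.current_contact_force()[:2],EX)
push(np.r_[EX,0],max(f0,0)+7,.022,step=.001,speed=.04); stat("home?"); print(f0,bot.current_grip_force())
E
```

```text
rot t 21.68 tcp [0.3995 0.2655 0.0495] press [-129.7  -38.9   49.5] F [-0.4 -0.  -2.1] open 44.9
tube [(np.float64(-0.54), array([-17.1, -17.9]), array([-100.,   -7.])), (np.float64(-1.33), array([-64.1, -66.4]), array([-98.,  -3.]))]
near t 22.23 tcp [0.399  0.2654 0.0208] press [-130.2  -39.1   20.8] F [-0.1  0.3 -1.7] open 44.9
bed t 22.98 tcp [0.3993 0.2655 0.0188] press [-130.   -39.    18.8] F [-3.9 -1.1  5.7] open 44.7
slid t 23.75 tcp [0.4597 0.2554 0.019 ] press [-68.7 -39.1  19. ] F [-0.3 -0.3 -1.6] open 45.1
home? t 27.0 tcp [0.4702 0.2536 0.0188] press [-58.1 -39.2  18.8] F [-8.6  1.   5.1] open 44.8
0.2449708690195848 24.240458279382437
```

The tube meets the stop at 8.6 N. Now I release, rise and measure the tube's rear end (it should be at press x = -95).

```bash
python3 - <<'E'
from h import *
bot.set_gripper(.65); stat("rel")
p=np.array(bot.current_ee_pos())
bot.line_to(np.r_[p[:2],.16-OFF],max_speed=.15)
bot.line_to(T(P(-115,-39,190)),max_speed=.2); stat("up")
c=bot.read_camera("wrist"); cv2.imwrite("pics/w3.png",c["pixels"])
m=mask(c,(0,0,140),(180,60,255),(200,0,370,300)); k=biggest(m)
W=np.array([inpress(fish(c,q[0],.074))[:2] for q in k]); print("xmin",W[:,0].min(),np.sort(W[:,0])[:8].round(1),"box",cv2.minAreaRect(W.astype(np.float32)))
E
```

```text
rel t 27.42 tcp [0.473  0.2533 0.0192] press [-55.2 -39.   19.2] F [0.2 0.6 0.1] open 60.0
up t 28.78 tcp [0.414  0.2629 0.1583] press [-115.   -39.1  158.3] F [ 0.   0.  -0.6] open 59.8
xmin -95.9509531817078 [-96.  -95.  -95.  -94.9 -94.7 -94.7 -94.6 -94.6] box ((-23.55196762084961, -42.94972610473633), (65.57150268554688, 145.4632568359375), 89.2236328125)
```

View pics/w3.png

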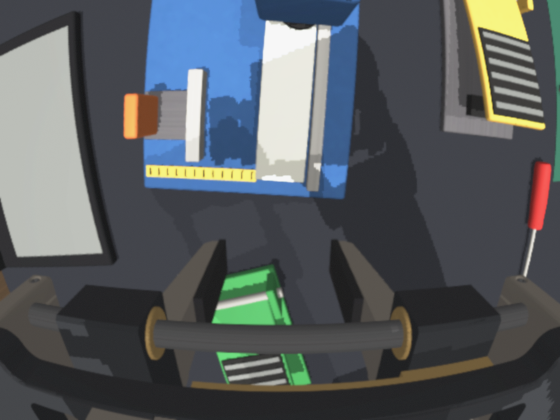

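The tube's rear end is at (285,180) in the wrist view and measures press x = -95, so it is home; it lies about 4 mm from the fence. I'll nudge its rear once to be sure, then shut the jaw.

```bash
python3 - <<'E'
from h import *
bot.set_gripper(.39)
bot.line_to(T(P(-125,-42,120)),rot=down(-9.6),max_speed=.2); bot.line_to(T(P(-125,-42,54)),max_speed=.15)
bot.line_to(T(P(-109,-42,54)),max_speed=.08); stat("behind")
push(np.r_[EX,0],6,.016,step=.001,speed=.05); stat("nudge")
bot.line_to(T(P(-122,-42,54))); bot.line_to(T(P(-122,-42,150)),max_speed=.2)
bot.set_gripper(0)
bot.goto(T(P(-40,145,150)),down(-9.6)); bot.line_to(T(P(-40,145,72)),max_speed=.15); stat("by handle")
bot.line_to(T(P(-40,68,72)),max_speed=.07); stat("jaw pushed")
push(np.r_[-EY,0],20,.022,step=.001,speed=.05); stat("jaw shut")
bot.hold(.3); stat("held")
E
```

```text
behind t 30.8 tcp [0.4206 0.2592 0.0238] press [-107.9  -41.7   23.8] F [-0.  -0.8 -0.1] open 35.9
nudge t 32.05 tcp [0.4232 0.2586 0.0236] press [-105.2  -41.8   23.6] F [-8.3  1.5  6.4] open 35.9
by handle t 35.11 tcp [0.5184 0.4325 0.0421] press [-39.4 145.1  42.1] F [-0.8  0.7  1.5] open 0.5
jaw pushed t 36.36 tcp [0.5052 0.3562 0.0408] press [-40.1  67.8  40.8] F [ 0.1 -0.3  1.1] open 0.7
jaw shut t 41.36 tcp [0.5029 0.3416 0.0411] press [-39.9  53.   41.1] F [ 4.8 20.1 -8.4] open 0.5
held t 41.66 tcp [0.503  0.3416 0.0411] press [-39.9  53.   41.1] F [ 3.9 19.2 -8.2] open 0.2
```

```bash
python3 - <<'E'
from h import *
import pickle
bot.line_to(T(P(-40,75,72)),max_speed=.12); bot.line_to(T(P(-40,80,190)),max_speed=.25)
bot.goto(T(P(-125,-30,200)),down(-9.6)); stat()
c=bot.read_camera("wrist"); t2=bot.read_camera("top")
im=c["pixels"]; cv2.imwrite("pics/w4.png",im)
m=mask(c,(0,0,140),(180,60,255),(150,0,400,225)); k=biggest(m)
W=np.array([inpress(fish(c,q[0],.074))[:2] for q in k]); print("tube+: xmin",np.sort(W[:,0])[:6].round(1))
t=pickle.load(open("c0.pkl","rb"))["top"]
h=onz(t,(287.4,149),.03); e=onz(t,(279.8,208.6),.088); d=(h-e)[:2]; L=np.hypot(*d); d/=L
print("hinge",h,"end",e,"len",L,"yaw",np.degrees(np.arctan2(d[1],d[0])))
print("pad from hinge",h[:2]-.133*d,"from end",e[:2]+.039*d)
E
```

```text
t 43.27 tcp [0.4054 0.2734 0.1678] press [-125.2  -30.1  167.8] F [0.4 1.3 0.2] open 0.4
tube+: xmin [-102.4 -102.4 -102.4 -102.3 -101.4 -101.4]
hinge [ 0.64193179 -0.01012178  0.03      ] end [0.47383042 0.00559533 0.088     ] len 0.16883453148755623 yaw -5.341499534848554
pad from hinge [0.50950934 0.00225943] from end [0.51266106 0.00196475]
```

View pics/w4.png

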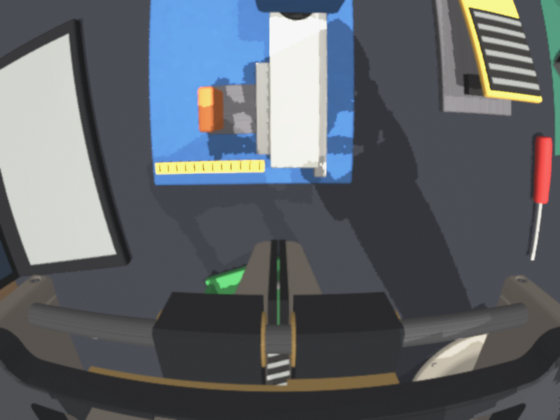

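The jaw (263,108) now lies tight against the tube, and the tube lies against the fence. Both pad estimates agree within 3 mm, at (0.511, 0.002). Next, the pedal.

```bash
python3 - <<'E'
from h import *
c=bot.read_camera("wrist"); print("rear",inpress(fish(c,(298,166),.074)).round(1))
q=np.array([.511,.002])
bot.goto(T(np.r_[q,.16]),down(-5.3)); bot.line_to(T(np.r_[q,.09]),max_speed=.15); stat("above")
bot.line_to(T(np.r_[q,.050]),max_speed=.05); stat("part")
push([0,0,-1],22,.016,step=.001,speed=.04); stat("down")
bot.hold(1.3); stat("held")
bot.line_to(T(np.r_[q,.095]),max_speed=.06); bot.line_to(T(np.r_[q,.2]),max_speed=.2); stat("off")
bot.goto(T([.36,-.12,.25]),down(-5.3))
t=bot.read_camera("top"); s=bot.read_camera("scene")
cv2.imwrite("pics/end.png",np.hstack([cv2.resize(t["pixels"][100:260,110:270],(400,400)),cv2.resize(s["pixels"][150:370,220:440],(400,400))])); stat()
E
```

```text
rear [-92.2 -47.8  74. ]
above t 45.17 tcp [0.5115 0.0024 0.0597] press [  23.4 -280.4   59.7] F [ 0.2 -0.3 -0.2] open 0.4
part t 46.12 tcp [0.5095 0.002  0.0192] press [  21.4 -281.1   19.2] F [-7.  -0.1 11. ] open 0.2
down t 48.38 tcp [0.5086 0.0021 0.0123] press [  20.5 -281.2   12.3] F [-11.8   1.2  22.8] open 0.8
held t 49.67 tcp [0.5087 0.0021 0.0123] press [  20.6 -281.2   12.3] F [-12.    1.7  23.2] open 0.5
off t 51.4 tcp [0.5102 0.0022 0.1677] press [  22.1 -280.8  167.7] F [ 0.2 -0.3 -0.8] open 0.1
 t 52.32 tcp [ 0.3604 -0.1192  0.2182] press [-106.2 -424.9  218.2] F [ 0.   0.7 -0.1] open 0.8
```

View pics/end.png

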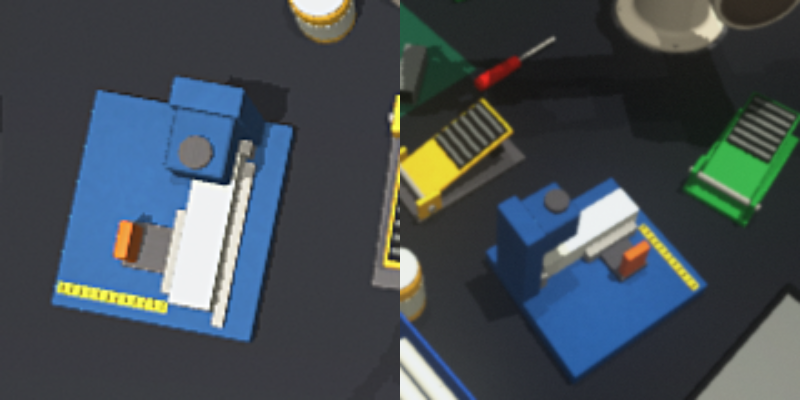

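The final views show the tube under the head, clamped between jaw and fence. The yellow pedal is back up and nothing else has moved. It reached its stop height (43 mm) at 23 N and stayed there for 1.3 s.

```bash
python3 -c "
from workcell import bot
print(bot.job_done())"
```

```text
the job is handed in; nothing more can be done
None
```

I handed the job in at about 52 s: the tube is home against the end stop and clamped, and the pedal was then held at its stop for 1.3 s and let back up. The first grasp closed above the tube without touching it, because the fingertips end 31 mm short of the reported tool point.

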